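# Build a column of tins on the spring vice, then hold its jaw back at the mark

### The arm

A 6-joint arm with a two-finger parallel gripper is mounted at the origin on the work surface. World frame = base frame: x ahead of the robot, y to its left, z up, the work surface at z = 0. Lengths are in mm, angles in degrees, forces in N, time in s.
With the tool pointing down it reaches from about 350 to 850 mm from the base axis. Payload 8.1 kg.
Tool frame: the origin (TCP) lies at the very end of the fingers, on their centre line; the grasp point (between the pads) lies 19 mm behind it (pinch_z is the z of the grasp point in the tool frame, in mm); z points along the fingers, y is the direction in which the jaws open and shut (so a half turn about z gives the same grasp; the last joint's range is limited). The gripper opens to 85 mm and grips with 20 to 120 N. Pads are 22 mm wide; open, the fingers measure 114 mm over their backs; the gripper's body (76 mm by 85 mm) begins 54 mm behind the grasp point. The pads swing forward as they close: fully open they stand 13 mm farther back than shut.
Start: joints at [58.533, 7.471, 85.268, -0, 87.261, -4.893], TCP at [268.39, 536.63, 231.292] pointing down, gripper open.
Joint ranges: [-169.43, 169.43], [-51.17, 129.36], [1.28, 143.12], [-76.62, 256.62], [0, 156.53], [-152.29, 152.29]. Speed limits (degrees/s): [136.94, 136.94, 159.86, 180, 180, 180].

### API

Orientations are given as [roll, pitch, yaw] about the fixed x, y, z axes, in that order (R = Rz(yaw) Ry(pitch) Rx(roll)).
In Python, from bench import * gives the robot as it stands.
- The arm moves only by the shell command python3 -m creep 'ROWS' [FORCE]. ROWS is a JSON object of lists of equal length, an entry for each row: "translation": the shift along the tool's x, y, z in mm, a list of three; "rotation": the turn, a rotation vector about the tool's x, y, z in rad, a list of three; "claw": the finger opening in mm, from 0 to 85.4. In form: {"translation": [[dx, dy, dz], ...], "rotation": [[ax, ay, az], ...], "claw": [claw, ...]}. A call has 1 to 10 rows; each row shifts and turns the commanded pose from where the row before left it, along the tool's axes as they then stand; what a row does not reach is not made up. A row lasts 1/10 s, in which the tool goes at most 50 mm and 8.59 degrees, less where a joint would pass 70% of its speed; a pose out of reach is approached as far as the arm can. A call is refused whole if a number of a shift passes 50 or a number of a turn 0.15, either way. A call with a gripper value outside its range is refused whole. The fingers move at their own pace and stop on an object; FORCE is the grip in N (left out, the last holds). Time passes only in rows, so rows that do not move let the fingers close. It gives the time, the measured TCP pose, the force and the opening at its end, in the units of the state.
- sense(): the state, without advancing time (a new reading comes with each control period).
- snapshot(name): name is "scene" or "top" or "wrist"; returns a dict with "frame" (400x640x3 uint8, red, green, blue), "intrinsics" (3x3 intrinsics, pixels), "extrinsics" (4x4, takes a point from camera to world coordinates). Camera axes: x right, y up, looking along -z (the intrinsics and any distortion apply to the point x, -y, -z); pixel columns grow to the right and rows downward; lengths in mm; the calibration is good to about 2 mm. A picture is of the moment at which its call begins. There is no depth.
- hand_in(): hands the job in, once; it reports no verdict.
The state is a dict: "time": time; "joint_pos": joint angles; "qd": joint speeds; "joint_efforts": joint torques, N m; "tool_pos": TCP position; "tcp_rot": TCP orientation; "ft_force": force on the tool from outside, world axes, zero at the start; "wrist_torque": the same for the moment, N m; "finger_gap": finger opening in mm.
Only numpy, scipy, OpenCV 4.12 (cv2) and the standard library are available. Lean on these libraries where they do the work, as an engineer would, in place of code of your own. Each camera call takes 0.05 s, during which the arm holds its last target.

### The job

The three closed tins are to be tied up as one bundle: stack the other two squarely on the gold one that is gripped in the green spring vice, first the heavy magenta tin and then the light blue one, setting each down gently with all sides flush. Then draw the spring jaw back by its red cross handle until the black line on its white tab is level with the red rider on the rule, and hold it there, so that I can slip the tie under the free-standing column and lift it off; your program finishes while still holding the handle. Leave the other things on the bench where they are.

Things in the scene. Friction and masses are not known exactly. Their poses are not given: they have to be found in the camera images.
- vice: green spring vice fixed to the bench. Origin on the bench top under the middle of the seat where the gold tin stands, z up. Bed 14 thick, 150 wide, x -170 to +76. Fixed jaw at x +29 to +50, 48 above the bench; the sliding jaw grips the tin from its -x side and is drawn out straight along -x (towards the robot's left, give or take 20 degrees). A steel rule stands on edge at y +68
- jaw (a joint): how far the sliding jaw (104 wide, 15 thick, top 51 above the bench) is drawn out, m: about 0.008 while it grips the gold tin, end stop at 0.085. A spring always pulls it shut, about 5 N at the tin and 9 to 12 N at the rider; let go, it snaps shut
- end_plate (a point): middle of the top edge of the vice's fixed end plate (x -164 to -150, 104 wide, 60 above the bench). Two guide rods (10 dia, at y -37 and +37, axes 44 above the bench) run from the sliding jaw through it to the cross handle
- handle (a point): middle of the red cross handle: a level round bar 15 dia, 44 above the bench, along the vice's y, joining the ends of the two guide rods, about 60 free between them. It moves with the jaw; at least 40 free between bar and end plate, only the bench under it: it can be pinched from above, fingers closing along the vice's x
- jaw_line (a point): middle of the black cross line on the white tab at the sliding jaw's +y end, beside the rule, 51 above the bench; moves with the jaw
- mark: red rider on the rule, the mark: 12 long along the vice's x, 12 wide, top 48 above the bench, origin under its middle, 40 above the bench; axes parallel to the vice's. The jaw line meets its middle at a jaw joint value of 0.040 to 0.062 (set differently each time); it does not move
- tin_gold: closed gold tin, 90 (its x) x 58 (its y) x 46 high, origin under its middle, about 0.5 kg; stands on the vice's bed (14 above the bench) with its long side across the jaws, top 60 above the bench
- tin_magenta: closed magenta tin with gold lid, 90 (its x) x 58 (its y) x 46 high, origin under its middle, about 0.4 kg; loose on the bench
- tin_blue: closed blue tin with steel lid, 90 (its x) x 58 (its y) x 46 high, origin under its middle, about 0.2 kg; loose on the bench
- lantern: small finished eight-sided tin lantern, gold with magenta panes, 100 dia x 150 tall, origin under its middle; to be left alone
- snips: tin snips lying flat, red handles, about 200 long, 20 thick, origin under the pivot, blades towards its x; to be left alone
- hammer: hammer lying flat, 270 long, handle towards its -x; to be left alone
- solder_spool: aluminium spool, 64 dia x 46 tall, origin under its middle; to be left alone
- flux_jar: amber glass jar with a yellow lid, 60 dia x 75 tall, origin under its middle; to be left alone
- cap_a: gold cone-shaped lantern cap, 68 dia x 58 tall, origin under its middle; to be left alone
- cap_b: another gold cone-shaped lantern cap, 68 dia x 58 tall, origin under its middle; to be left alone
- punch_pot: steel pot with three punches standing in it, 72 dia x 109 tall, origin under its middle; to be left alone
Mind the look-alikes: they are no part of the job. Leave any turquoise look-alike of the tin_magenta alone.

How it is judged (in metres and radians):
On the way, in this order (a step that is already met when the one before it is completed fails the run):
1. the magenta tin stands squarely on the gold tin, let go, while the vice still grips the gold tin (horizontal distance between tin_magenta and tin_gold below 0.008 m and angle between the x axis of tin_magenta and the x axis of tin_gold, either way round below 0.09 rad and angle between tin_magenta's own z axis and vertical below 0.04 rad and z of tin_magenta in the frame of tin_gold between 0.043 and 0.049 m and contact force between the fingers and tin_magenta below 0.3 N and linear speed of tin_magenta below 0.03 m/s and value of joint jaw below 0.012 m), for 0.3 s.
2. the blue tin stands squarely on the magenta tin, let go, while the vice still grips the gold tin (all of step 1 and horizontal distance between tin_blue and tin_magenta below 0.008 m and angle between the x axis of tin_blue and the x axis of tin_magenta, either way round below 0.09 rad and angle between tin_blue's own z axis and vertical below 0.04 rad and z of tin_blue in the frame of tin_magenta between 0.043 and 0.049 m and contact force between the fingers and tin_blue below 0.3 N and linear speed of tin_blue below 0.03 m/s), for 0.3 s.
At the end, for the whole second after the job is handed in: Gold, magenta and blue tins form a free-standing upright column on the vice's seat (within 10 mm), each within 8 mm and 5 degrees of the one below, untouched by robot or jaw; the fingers hold the jaw still with its line within 6 mm of the rider's middle, along the vice (horizontal distance between tin_magenta and tin_gold below 0.008 m and angle between the x axis of tin_magenta and the x axis of tin_gold, either way round below 0.09 rad and angle between each of tin_magenta, tin_blue, tin_gold's own z axis and vertical below 0.04 rad and z of tin_magenta in the frame of tin_gold between 0.043 and 0.049 m and contact force between each of the fingers, jaw and tin_magenta below 0.3 N and linear speed of each of tin_magenta, tin_blue below 0.03 m/s and horizontal distance between tin_blue and tin_magenta below 0.008 m and angle between the x axis of tin_blue and the x axis of tin_magenta, either way round below 0.09 rad and z of tin_blue in the frame of tin_magenta between 0.043 and 0.049 m and contact force between each of the fingers, jaw and tin_blue below 0.3 N and horizontal distance between tin_gold and vice below 0.01 m and contact force between each of the fingers, jaw and tin_gold below 0.3 N and x of jaw_line in the frame of mark between -0.006 and 0.006 m and contact force between the fingers and jaw above 3 N and velocity of joint jaw between -0.02 and 0.02 m/s); the arm keeps its last pose, push and grip.
It fails at once if a tin is dropped (falls freely faster than 0.4 m/s, about 8 mm) or is banged down on the one below (over 60 N) ((contact force between the fingers and tin_magenta below 0.01 N and linear speed of tin_magenta above 0.4 m/s) or (contact force between the fingers and tin_blue below 0.01 N and linear speed of tin_blue above 0.4 m/s) or contact force between tin_magenta and tin_gold above 60 N or contact force between tin_blue and tin_magenta above 60 N).
It fails at once if another thing on the bench is shifted more than 30 mm or knocked over (distance of any of lantern, snips, hammer, solder_spool, flux_jar, cap_a, cap_b, punch_pot from where it was at the start of the episode above 0.03 m or angle between any of lantern, solder_spool, flux_jar, cap_a, cap_b, punch_pot's own z axis and vertical above 0.5 rad).
It also fails if it takes over 72 s, if anything falls off the work surface, if the arm or the gripper's body presses on something with over 40 N, if the wrist force passes 120 N, or if a joint passes its speed limit or range.

## Working session

There is one attempt and no reset: what is moved stays moved. The work goes in short steps, Python scripts to look and compute and a shell command to move; the robot and the scene stay as the last step left them, time stands still between calls to the robot, and variables do not carry over. Pictures are saved under pics/ and viewed, and the job is handed in when it is done.

```bash
ls; mkdir -p pics
python3 - <<'E'
from bench import *
import cv2
print(sense())
for n in ["scene","top","wrist"]:
    s=snapshot(n); cv2.imwrite(f"pics/{n}0.png",s["frame"][:,:,::-1]); print(n,s["intrinsics"],s["extrinsics"])
    print([k for k in s])
E
```

```text
pics
{'time': 0.0, 'joint_pos': array([ 5.85329814e+01,  7.51535388e+00,  8.53308660e+01,  2.69801624e-04,
        8.72586432e+01, -4.89308376e+00]), 'qd': array([-0.06788079, -0.01636248, -0.00918871, -0.00511714, -0.03826209,
       -0.00907643]), 'joint_efforts': array([ 4.79812879e-04, -5.69420743e+01, -5.00532854e+01, -4.15276345e-04,
        1.50992721e-02,  5.72698991e-05]), 'tool_pos': array([268.10549011, 536.16036951, 230.22663229]), 'tcp_rot': array([-1.79895542e+02, -9.21295473e-03,  1.53426044e+02]), 'ft_force': array([ 0.0988358 ,  0.14696011, -0.04320533]), 'wrist_torque': array([-0.0525754 ,  0.03758463,  0.03188033]), 'finger_gap': 85.55671779368441}
scene [[468.77763205   0.         325.46870134]
 [  0.         468.77763205 194.48312276]
 [  0.           0.           1.        ]] [[ 2.48093278e-01 -5.37062766e-01  8.06234030e-01  1.56570388e+03]
 [ 9.68537089e-01  1.20642616e-01 -2.17672385e-01 -3.68985412e+02]
 [ 1.96375505e-02  8.34870615e-01  5.50095830e-01  7.83443852e+02]
 [ 0.00000000e+00  0.00000000e+00  0.00000000e+00  1.00000000e+00]]
['frame', 'intrinsics'
[... 193 characters left out ...]
-02  4.47374835e+02]
 [-9.99894000e-01  5.31765777e-03 -1.35540234e-02 -8.59633232e+01]
 [-1.31677946e-02  6.69530320e-02  9.97669234e-01  1.53194597e+03]
 [ 0.00000000e+00  0.00000000e+00  0.00000000e+00  1.00000000e+00]]
['frame', 'intrinsics', 'extrinsics']
wrist [[279.94893619   0.         320.36437728]
 [  0.         279.94893619 198.34079453]
 [  0.           0.           1.        ]] [[ 4.47387442e-01 -8.55872881e-01 -2.59472712e-01  2.01225799e+02]
 [ 8.94339269e-01  4.27715025e-01  1.31214059e-01  5.69863457e+02]
 [-1.32217706e-03 -2.90760158e-01  9.56795058e-01  3.72980762e+02]
 [ 0.00000000e+00  0.00000000e+00  0.00000000e+00  1.00000000e+00]]
['frame', 'intrinsics', 'extrinsics']
```

View pics/scene0.png

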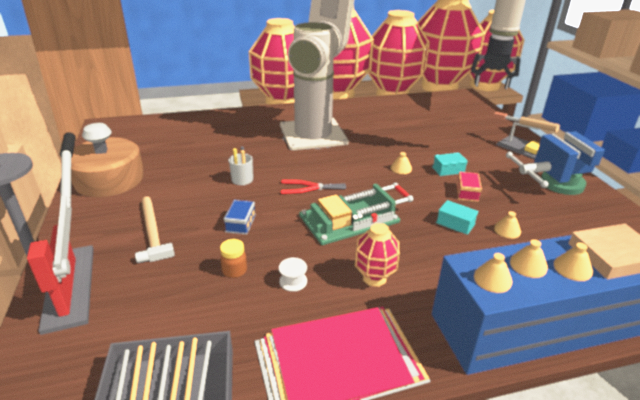

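View pics/top0.png

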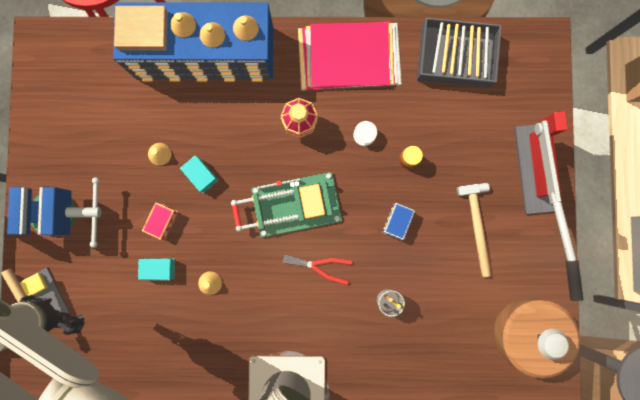

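View pics/wrist0.png

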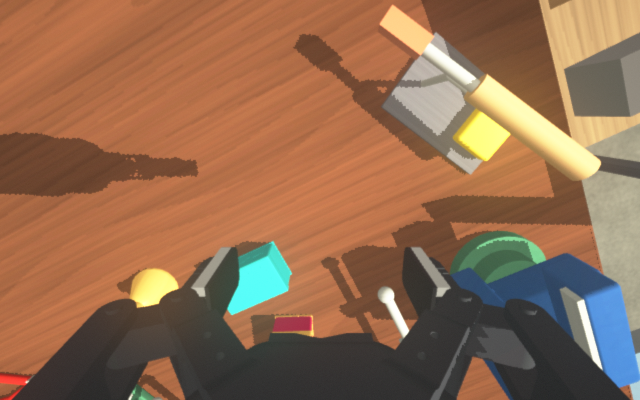

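The top view shows the magenta tin at about (159,221), the blue tin at (399,221), the gold tin in the vice at (312,201), and the handle at (236,216). I'll enlarge these.

```bash
cat > h.py <<'E'
from bench import *
import cv2, numpy as np
def save(s,name,box=None,k=1):
    f=s["frame"][:,:,::-1]
    if box: x0,y0,x1,y1=box; f=f[y0:y1,x0:x1]
    f=cv2.resize(f,None,fx=k,fy=k,interpolation=cv2.INTER_CUBIC if k>1 else cv2.INTER_AREA)
    cv2.imwrite("pics/"+name,f)
def back(s,u,v,z):
    K=s["intrinsics"];E=s["extrinsics"]
    d=np.linalg.inv(K)@[u,v,1]; d=E[:3,:3]@np.array([d[0],-d[1],-d[2]]); o=E[:3,3]
    return o+d*(z-o[2])/d[2]
def proj(s,P):
    K=s["intrinsics"];E=s["extrinsics"]
    p=(np.atleast_2d(P)-E[:3,3])@E[:3,:3]; p=p*[1,-1,-1]
    q=p@K.T; return q[:,:2]/q[:,2:]
E
python3 - <<'E'
from h import *
s=snapshot("top")
save(s,"t_vice.png",(222,165,352,245),6)
save(s,"t_mag.png",(130,190,190,250),8)
save(s,"t_blue.png",(370,190,430,250),8)
s=snapshot("scene")
save(s,"s_vice.png",(290,170,420,250),6)
E
```

```text
(no output)
```

View pics/t_vice.png

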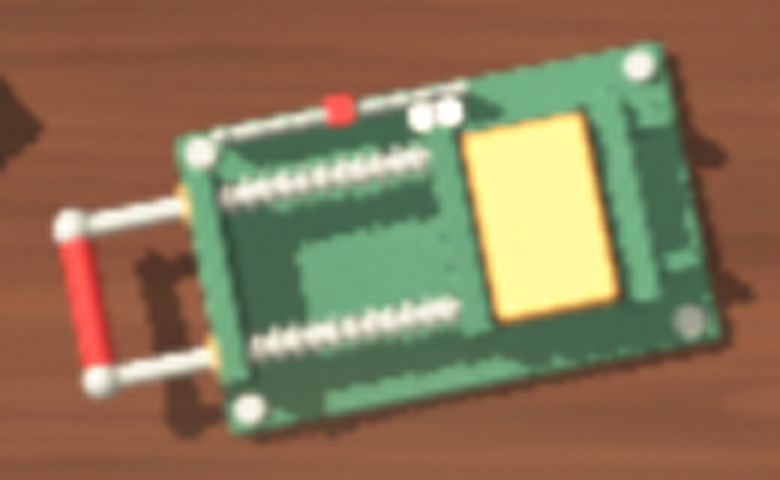

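View pics/t_mag.png

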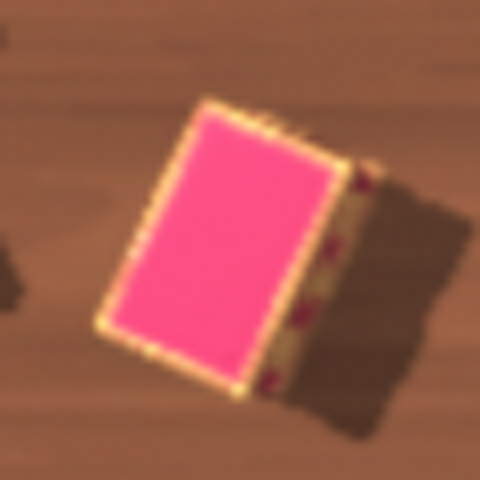

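View pics/t_blue.png

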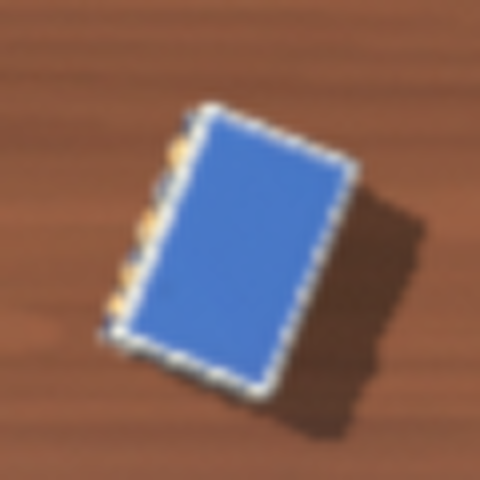

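View pics/s_vice.png

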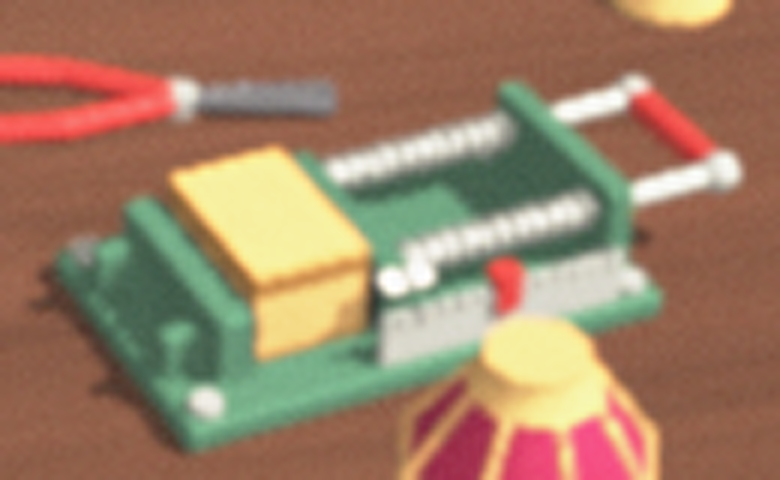

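```bash
cat >> h.py <<'E'
def crop2px(pts,x0,y0,k): return [((u+.5)/k-.5+x0,(v+.5)/k-.5+y0) for u,v in pts]
def rectfit(P):
    # P order: TL,TR,BR,BL with short side TL-TR ; returns centre, long-axis angle deg, sizes
    P=np.array(P)[:,:2]; c=P.mean(0); L=(P[0]-P[3]+P[1]-P[2])/2; S=(P[1]-P[0]+P[2]-P[3])/2
    return c.round(1), np.degrees(np.arctan2(L[1],L[0])).round(2), np.degrees(np.arctan2(S[1],S[0])).round(2), np.hypot(*L).round(1), np.hypot(*S).round(1)
E
python3 - <<'E'
from h import *
s=snapshot("top")
def f(n,pts,x0,y0,k,z):
    print(n,*rectfit([back(s,u,v,z) for u,v in crop2px(pts,x0,y0,k)]))
f("gold",[(463,133),(584,113),(618,297),(497,322)],222,165,6,60)
f("mag",[(207,100),(350,163),(240,393),(100,325)],130,190,8,46)
f("blue",[(210,103),(357,165),(267,397),(118,333)],370,190,8,46)
g=lambda p,z:back(s,*crop2px([p],222,165,6)[0],z).round(1)
print("handle ends",g((70,225),44),g((98,380),44),"mid",g((85,303),44))
print("rider",g((340,110),48),"tab",g((437,113),51))
print("endplate", g((203,160),60), g((238,395),60))
E
```

```text
gold [555.1 -68.1] 10.66 -79.14 90.4 58.6
mag [497.1 376.4] -24.3 -114.22 90.3 56.9
blue [ 499.5 -319.7] -21.67 -112.87 89.3 57.3
handle ends [550.7 158.8  44. ] [476.2 144.1  44. ] mid [513.2 150.9  44. ]
rider [606.6  28.8  48. ] tab [605.1 -18.   51. ]
endplate [581.1  93.1  60. ] [469.2  74.9  60. ]
```

```bash
cat >> h.py <<'E'
def axes():
    from scipy.spatial.transform import Rotation as Ro
    st=sense(); return st, Ro.from_euler('xyz',st["tcp_rot"],degrees=True).as_matrix()
def need(target,ydir=None):
    st,R=axes(); d=R.T@(np.array(target)-st["tool_pos"])
    print("pos",st["tool_pos"].round(1),"rot",st["tcp_rot"].round(2),"move",d.round(1))
    if ydir is not None:
        a=np.degrees(np.arctan2(R[1,1],R[0,1])); e=(ydir-a+90)%180-90
        print("ydir",a.round(2),"turn tool z rad",(-np.radians(e)).round(4))
    print("F",st["ft_force"].round(1),"t",round(st["time"],2),"gap",round(st["finger_gap"],1))
E
python3 -m creep '{"translation":[[-34.5,-5,8],[-34.5,-5,8],[-34.5,-5,8],[-34.5,-5,8],[-34.5,-5,8],[-34.5,-5,8],[-34.5,-5,8],[-34.5,-5,8],[0,0,0],[0,0,0]],"rotation":[[0,0,-0.005],[0,0,-0.005],[0,0,-0.005],[0,0,-0.005],[0,0,-0.005],[0,0,-0.005],[0,0,-0.005],[0,0,-0.005],[0,0,0],[0,0,0]],"claw":[85,85,85,85,85,85,85,85,85,85]}'
python3 - <<'E'
from h import *
need([497,376.4,170],65.8)
s=snapshot("wrist"); save(s,"w1.png")
print(proj(s,[[497,376.4,46]]))
E
```

```text
time: 1.3
tool_pos: [500.3, 380.7, 166.7]
tcp_rot: [-180.0, -0.1, 155.6]
ft_force: [-0.8, 0.2, -0.0]
finger_gap: 85.1
pos [500.3 380.7 166.7] rot [-1.7995e+02 -5.0000e-02  1.5561e+02] move [ 1.2 -5.3 -3.3]
ydir 65.61 turn tool z rad -0.0034
F [-0.8  0.2 -0. ] t 1.3 gap 85.1
[[314.94930017 192.17305063]]
```

View pics/w1.png

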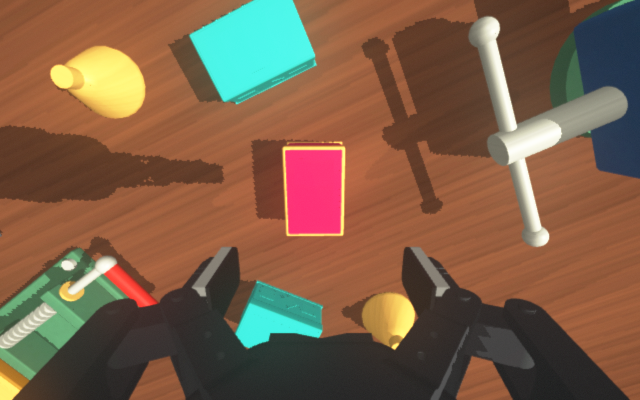

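Run:
```python
from h import *
s=snapshot("wrist"); save(s,"w1c.png",(270,130,360,250),5)
r=rectfit([back(s,u,v,46) for u,v in [(284,147),(344,147),(343.5,235.5),(284.5,235.5)]])
print(r); need([*r[0],10],65.8)
```

```text
(array([497.4, 375.8]), np.float64(155.3), np.float64(65.68), np.float64(89.9), np.float64(58.3))
pos [499.5 382.  167.5] rot [ 1.7999e+02 -2.0000e-02  1.5574e+02] move [ -0.6  -6.5 157.5]
ydir 65.74 turn tool z rad -0.0011
F [0.1 0.2 0.6] t 1.4 gap 85.2
```

View pics/w1c.png

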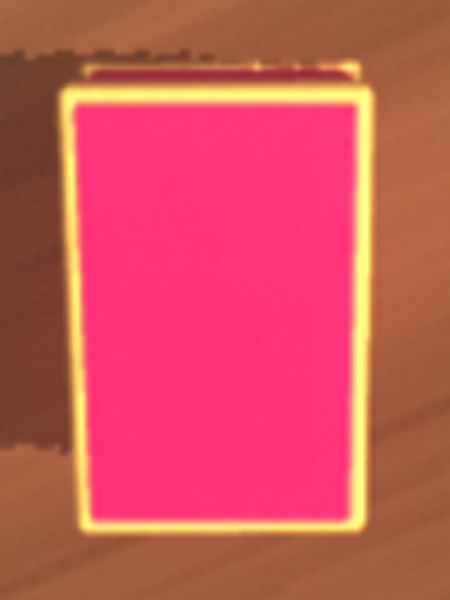

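The wrist crop shows the magenta lid's corners at (284,147), (344,147), (343,235) and (285,235). They agree with the top view.

```bash
python3 -m creep '{"translation":[[0,-3,20],[0,-3,25],[0,0,25],[0,0,25],[0,0,20],[0,0,5],[0,0,0],[0,0,0]],"rotation":[[0,0,0],[0,0,0],[0,0,0],[0,0,0],[0,0,0],[0,0,0],[0,0,0],[0,0,0]],"claw":[85,85,85,85,85,85,85,85]}'
python3 - <<'E'
from h import *
need([497.4,375.8,10],65.7); need([497.4,375.8,10],65.7)
s=snapshot("wrist"); save(s,"w2.png");need([497.4,375.8,10],65.7)
E
```

```text
time: 2.2
tool_pos: [498.1, 377.0, 48.9]
tcp_rot: [179.9, 0.1, 155.8]
ft_force: [-0.3, -0.6, 0.9]
finger_gap: 85.2
pos [498.1 377.   48.9] rot [1.7990e+02 6.0000e-02 1.5576e+02] move [ 0.2 -1.4 38.9]
ydir 65.76 turn tool z rad 0.0011
F [-0.3 -0.6  0.9] t 2.2 gap 85.2
pos [498.1 377.   48.9] rot [1.7990e+02 6.0000e-02 1.5576e+02] move [ 0.2 -1.4 38.9]
ydir 65.76 turn tool z rad 0.0011
F [-0.3 -0.6  0.9] t 2.2 gap 85.2
pos [498.4 377.   49.2] rot [1.7986e+02 9.0000e-02 1.5575e+02] move [ 0.5 -1.6 39.2]
ydir 65.75 turn tool z rad 0.0009
F [-0.3  0.  -0.1] t 2.25 gap 85.2
```

View pics/w2.png

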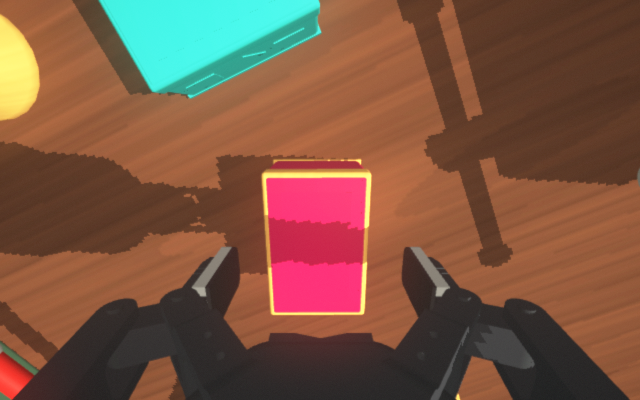

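The tin lies centred between the open fingers (edges at x 263 and 371, pads at 238 and 403). I'll descend and grip.

```bash
python3 -m creep '{"translation":[[0,-1.5,15],[0,0,15],[0,0,8],[0,0,0],[0,0,0],[0,0,0],[0,0,0],[0,0,0],[0,0,0],[0,0,0]],"rotation":[[0,0,0],[0,0,0],[0,0,0],[0,0,0],[0,0,0],[0,0,0],[0,0,0],[0,0,0],[0,0,0],[0,0,0]],"claw":[85,85,85,85,85,70,60,50,50,50]}' 35
python3 - <<'E'
from h import *
need([497.4,375.8,10],65.7)
E
```

```text
time: 3.25
tool_pos: [497.5, 374.9, 10.1]
tcp_rot: [179.9, 0.0, 155.7]
ft_force: [-0.5, -0.8, 6.2]
finger_gap: 57.6
pos [497.5 374.9  10.1] rot [1.7994e+02 4.0000e-02 1.5572e+02] move [0.5 0.8 0.1]
ydir 65.72 turn tool z rad 0.0004
F [-0.5 -0.8  6.2] t 3.25 gap 57.6
```

```bash
python3 -m creep '{"translation":[[0,0,-5],[0,0,-15],[0,0,-30],[0,0,-40],[0,0,-40],[0,0,-40],[0,0,-20],[0,0,0]],"rotation":[[0,0,0],[0,0,0],[0,0,0],[0,0,0],[0,0,0],[0,0,0],[0,0,0],[0,0,0]],"claw":[50,50,50,50,50,50,50,50]}' 50
python3 - <<'E'
from h import *
need([614,-57,200],100.8)
s=snapshot("wrist"); save(s,"w3.png")
t=snapshot("top");print(back(t,299,117,75),back(t,299,117,150))
E
```

```text
time: 4.05
tool_pos: [498.9, 375.9, 204.8]
tcp_rot: [179.6, 0.2, 155.7]
ft_force: [-0.1, 0.8, -3.4]
finger_gap: 57.2
pos [498.9 375.9 204.8] rot [179.62   0.25 155.72] move [-282.9 -347.3    3.7]
ydir 65.72 turn tool z rad -0.6122
F [-0.1  0.8 -3.4] t 4.05 gap 57.2
[793.29832572 -30.62539246  75.        ] [775.49103408 -33.47405321 150.        ]
```

View pics/w3.png

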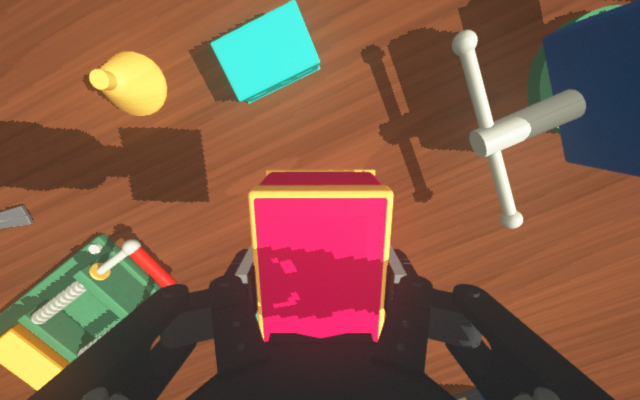

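```bash
python3 -m creep '{"translation":[[-12,-15,0],[-24,-29,0],[-33,-40,0],[-35,-43,0],[-37,-45,0],[-37,-45,0],[-35,-43,0],[-33,-40,0],[-24,-30,0],[-13,-17,0]],"rotation":[[0,0,0],[0,0,0],[0,0,0],[0,0,0],[0,0,0],[0,0,0],[0,0,0],[0,0,0],[0,0,0],[0,0,0]],"claw":[50,50,50,50,50,50,50,50,50,50]}' 
python3 -m creep '{"translation":[[0,0,0],[0,0,0],[0,0,0],[0,0,0],[0,0,0],[0,0,0],[0,0,0],[0,0,0]],"rotation":[[0,0,-0.06],[0,0,-0.12],[0,0,-0.14],[0,0,-0.14],[0,0,-0.10],[0,0,-0.05],[0,0,0],[0,0,0]],"claw":[50,50,50,50,50,50,50,50]}'
python3 - <<'E'
from h import *
need([614,-57,200],100.8)
s=snapshot("wrist"); save(s,"w4.png")
print(proj(s,[[555.1,-68.1,60]]))
E
```

```text
time: 5.15
tool_pos: [602.7, -32.3, 196.3]
tcp_rot: [-179.9, -0.2, 155.5]
ft_force: [-0.9, 0.4, -4.4]
finger_gap: 57.3
time: 5.95
tool_pos: [603.0, -28.5, 197.4]
tcp_rot: [180.0, -0.2, -169.5]
ft_force: [-0.6, -0.0, -3.5]
finger_gap: 57.2
pos [603.  -28.5 197.4] rot [ 1.7995e+02 -1.7000e-01 -1.6945e+02] move [ -5.6 -30.1  -2.7]
ydir 100.55 turn tool z rad -0.0044
F [-0.6 -0.  -3.5] t 5.95 gap 57.2
[[288.89822909 135.44864711]]
```

View pics/w4.png

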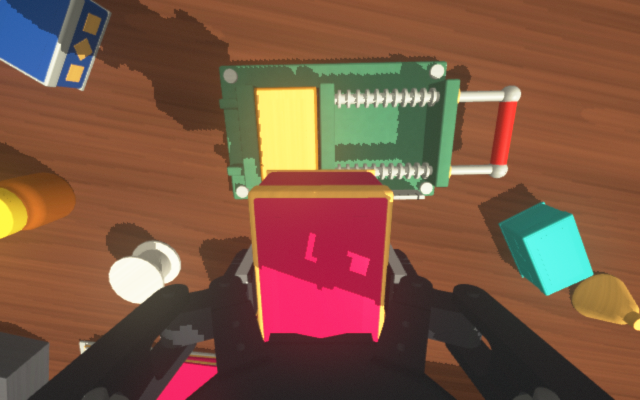

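```bash
python3 -m creep '{"translation":[[-8,-8,0],[-10,-11,0],[-8,-8,0],[0,-3,0],[0,0,0],[0,0,0]],"rotation":[[0,0,-0.004],[0,0,0],[0,0,0],[0,0,0],[0,0,0],[0,0,0]],"claw":[50,50,50,50,50,50]}'
python3 - <<'E'
from h import *
need([614,-57,200],100.8)
s=snapshot("wrist"); save(s,"w5.png"); save(s,"w5c.png",(250,50,380,200),4)
np.savez("w5.npz",**s)
print(proj(s,[[555.1,-68.1,60]]))
E
```

```text
time: 6.6
tool_pos: [635.1, -52.6, 199.1]
tcp_rot: [180.0, -0.0, -169.1]
ft_force: [-0.7, -0.0, -3.9]
finger_gap: 57.2
pos [635.1 -52.6 199.1] rot [ 1.7998e+02 -3.0000e-02 -1.6912e+02] move [21.6 -0.3 -0.9]
ydir 100.88 turn tool z rad 0.0014
F [-0.7 -0.  -3.9] t 6.6 gap 57.2
[[319.68935934 105.90967424]]
```

View pics/w5c.png

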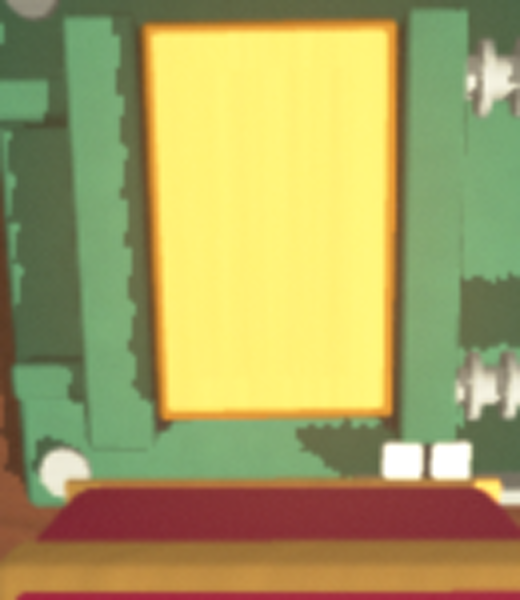

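View pics/w5.png

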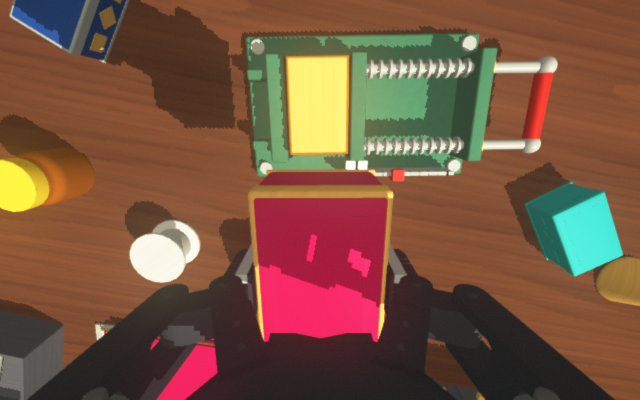

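Run:
```python
from h import *
from scipy.spatial.transform import Rotation as Ro
s=dict(np.load("w5.npz"))
r=rectfit([back(s,u,v,60) for u,v in crop2px([(143,23),(398,22),(392,415),(162,420)],250,50,4)]); print(r)
st,R=axes()
for z,pts in [(st["tool_pos"][2]+36,[(249.5,188),(392.5,188)]),(st["tool_pos"][2]-10,[(266.5,170.5),(375,170.5)])]:
    for p in pts:
        q=back(s,*p,z); print((R.T@(q-st["tool_pos"])).round(1))
need([*r[0],200],(r[1]+90+r[2])/2)
```

```text
(array([556.4, -69.4]), np.float64(-168.28), np.float64(101.6), np.float64(89.7), np.float64(57.9))
[ 46.7 -27.6 -36. ]
[ 46.6  28.6 -36. ]
[ 44.5 -29.5  10. ]
[44.5 30.5 10. ]
pos [635.1 -52.4 199.2] rot [ 1.7999e+02 -2.0000e-02 -1.6910e+02] move [80.5 -1.8 -0.8]
ydir 100.9 turn tool z rad 1.5575
F [ 0.7  0.1 -3.6] t 6.65 gap 57.5
```

```bash
python3 -m creep '{"translation":[[12,0,0],[20,-1,0],[25,-1,0],[15,0,0],[8,0,0],[0,0,0],[0,0,0],[0,0,0],[0,0,0]],"rotation":[[0,0,-0.007],[0,0,0],[0,0,0],[0,0,0],[0,0,0],[0,0,0],[0,0,0],[0,0,0],[0,0,0]],"claw":[50,50,50,50,50,50,50,50,50]}'
python3 - <<'E'
from h import *
_,R=axes()
need(np.array([556.2,-69.1,78])-0.6*R[:,0]-0.5*R[:,1],101.4)
E
```

```text
time: 7.55
tool_pos: [557.8, -70.0, 199.2]
tcp_rot: [180.0, 0.0, -168.7]
ft_force: [0.6, 0.6, -4.2]
finger_gap: 57.5
pos [557.8 -70.  199.2] rot [ 180.      0.   -168.68] move [  0.8   0.7 121.2]
ydir 101.32 turn tool z rad -0.0014
F [ 0.6  0.6 -4.2] t 7.55 gap 57.5
```

```bash
python3 -m creep '{"translation":[[0.8,0.7,12],[0,0,25],[0,0,30],[0,0,25],[0,0,15],[0,0,9],[0,0,3],[0,0,0],[0,0,0],[0,0,0]],"rotation":[[0,0,0],[0,0,0],[0,0,0],[0,0,0],[0,0,0],[0,0,0],[0,0,0],[0,0,0],[0,0,0],[0,0,0]],"claw":[50,50,50,50,50,50,50,50,50,50]}'
python3 - <<'E'
from h import *
_,R=axes()
need(np.array([556.2,-69.1,70])-0.6*R[:,0]-0.5*R[:,1],101.4)
s=snapshot("scene"); save(s,"s2.png",(280,150,430,260),5)
E
```

```text
time: 8.55
tool_pos: [557.4, -69.8, 81.7]
tcp_rot: [-179.9, 0.1, -168.7]
ft_force: [0.5, 0.3, -3.7]
finger_gap: 57.6
pos [557.4 -69.8  81.7] rot [-1.7995e+02  1.2000e-01 -1.6870e+02] move [ 0.4  0.5 11.7]
ydir 101.3 turn tool z rad -0.0018
F [ 0.5  0.3 -3.7] t 8.55 gap 57.6
```

View pics/s2.png

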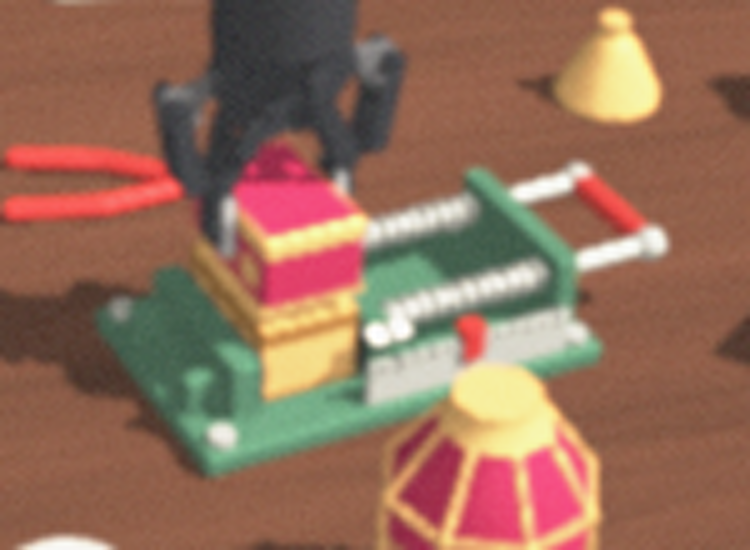

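```bash
python3 -m creep '{"translation":[[0.3,0.5,2],[0,0,2],[0,0,2],[0,0,2],[0,0,1],[0,0,0.5],[0,0,0.5],[0,0,0]],"rotation":[[0,0,0],[0,0,0],[0,0,0],[0,0,0],[0,0,0],[0,0,0],[0,0,0],[0,0,0]],"claw":[50,50,50,50,50,50,50,50]}' 
python3 -m creep '{"translation":[[0,0,0.5],[0,0,0.5],[0,0,0]],"rotation":[[0,0,0],[0,0,0],[0,0,0]],"claw":[50,50,50]}'
```

```text
time: 9.4
tool_pos: [556.0, -69.2, 70.3]
tcp_rot: [-180.0, 0.0, -168.7]
ft_force: [-0.8, -0.2, -3.1]
finger_gap: 57.1
time: 9.7
tool_pos: [556.3, -69.3, 70.2]
tcp_rot: [-180.0, 0.0, -168.7]
ft_force: [-3.2, 1.0, 5.8]
finger_gap: 57.2
```

```bash
python3 -m creep '{"translation":[[0,0,0],[0,0,0],[0,0,0],[0,0,0],[0,0,0]],"rotation":[[0,0,0],[0,0,0],[0,0,0],[0,0,0],[0,0,0]],"claw":[60,66,75,80,80]}'
python3 - <<'E'
from h import *
s=snapshot("scene"); save(s,"s3.png",(280,150,430,260),5)
E
```

```text
time: 10.2
tool_pos: [556.0, -69.2, 69.2]
tcp_rot: [-180.0, 0.0, -168.7]
ft_force: [-0.2, -0.5, 0.0]
finger_gap: 80.0
```

View pics/s3.png

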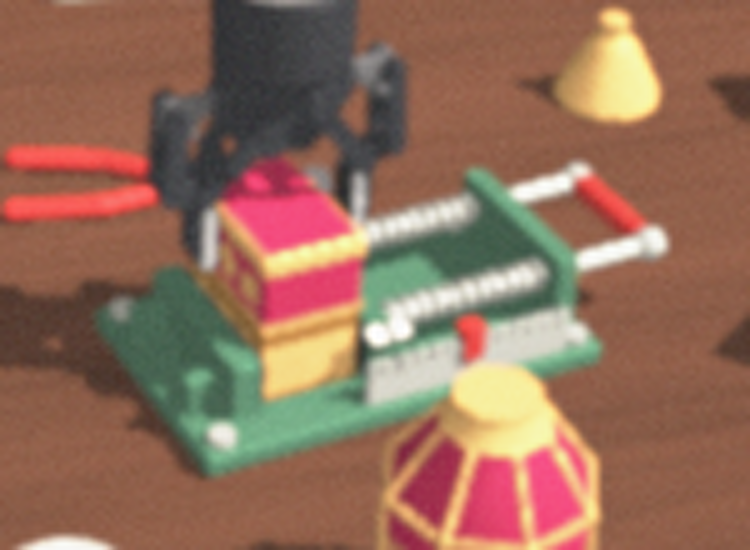

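The magenta tin sits flush on the gold one. Next I'll lift off and go to the blue tin.

```bash
python3 -m creep '{"translation":[[0,0,-5],[0,0,-15],[0,0,-25],[0,0,-30],[0,0,-30],[0,0,-20],[0,0,-5],[0,0,0]],"rotation":[[0,0,0],[0,0,0],[0,0,0],[0,0,0],[0,0,0],[0,0,0],[0,0,0],[0,0,0]],"claw":[85,85,85,85,85,85,85,85]}'
python3 - <<'E'
from h import *
need([499.5,-319.7,200],67.6)
s=snapshot("wrist"); save(s,"w6.png")
save(s,"w6c.png",(250,120,390,270),4)
np.savez("w6.npz",**s)
E
```

```text
time: 11.05
tool_pos: [556.7, -69.3, 200.9]
tcp_rot: [-179.9, 0.1, -168.7]
ft_force: [-0.1, -0.1, -0.5]
finger_gap: 85.1
pos [556.7 -69.3 200.9] rot [-1.7994e+02  1.5000e-01 -1.6870e+02] move [ 105.2 -234.3    0.9]
ydir 101.3 turn tool z rad 0.5882
F [-0.1 -0.1 -0.5] t 11.05 gap 85.1
```

View pics/w6c.png

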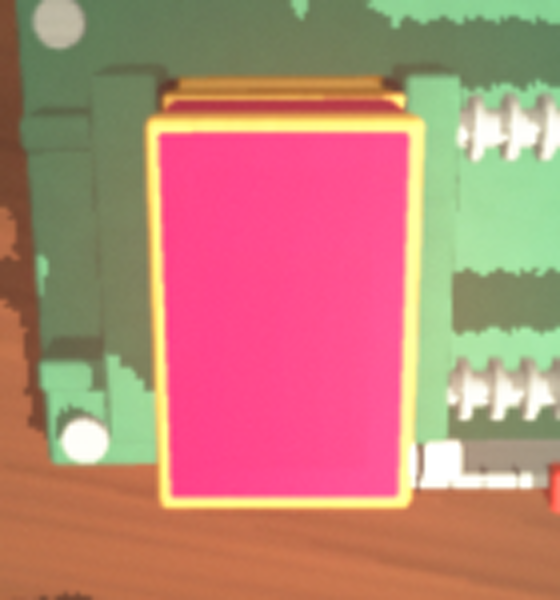

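```bash
python3 - <<'E'
from h import *
s=dict(np.load("w6.npz"))
print(rectfit([back(s,u,v,106) for u,v in crop2px([(147,118),(424,118),(412,506),(162,506)],250,120,4)]))
# gold far edge at z 60
print([back(s,u,v,60).round(1) for u,v in crop2px([(163,80),(404,80)],250,120,4)])
E
python3 -m creep '{"translation":[[6,-14,0],[12,-27,0],[18,-40,0],[20,-43,0],[20,-43,0],[16,-37,0],[10,-22,0],[4,-10,0],[0,0,0]],"rotation":[[0,0,0],[0,0,0],[0,0,0],[0,0,0],[0,0,0],[0,0,0],[0,0,0],[0,0,0],[0,0,0]],"claw":[85,85,85,85,85,85,85,85,85]}' 
python3 -m creep '{"translation":[[0,0,0],[0,0,0],[0,0,0],[0,0,0],[0,0,0],[0,0,0],[0,0,0]],"rotation":[[0,0,0.1],[0,0,0.14],[0,0,0.14],[0,0,0.14],[0,0,0.068],[0,0,0],[0,0,0]],"claw":[85,85,85,85,85,85,85]}'
python3 - <<'E'
from h import *
need([499.5,-319.7,10],67.6)
s=snapshot("wrist"); save(s,"w7.png")
np.savez("w7.npz",**s)
E
```

```text
(array([556. , -68.4]), np.float64(-168.44), np.float64(101.31), np.float64(90.1), np.float64(58.4))
[array([ 514.2, -108. ,   60. ]), array([502.5, -49.2,  60. ])]
time: 12.0
tool_pos: [497.0, -322.5, 197.9]
tcp_rot: [179.9, -0.1, -168.8]
ft_force: [0.3, 0.1, -0.7]
finger_gap: 85.0
time: 12.7
tool_pos: [498.5, -320.2, 199.0]
tcp_rot: [180.0, -0.0, 157.8]
ft_force: [0.0, -0.2, 0.2]
finger_gap: 84.9
pos [ 498.5 -320.2  199. ] rot [ 1.7998e+02 -3.0000e-02  1.5782e+02] move [ -0.8   0.7 189. ]
ydir 67.82 turn tool z rad 0.0038
F [ 0.  -0.2  0.2] t 12.7 gap 84.9
```

View pics/w7.png

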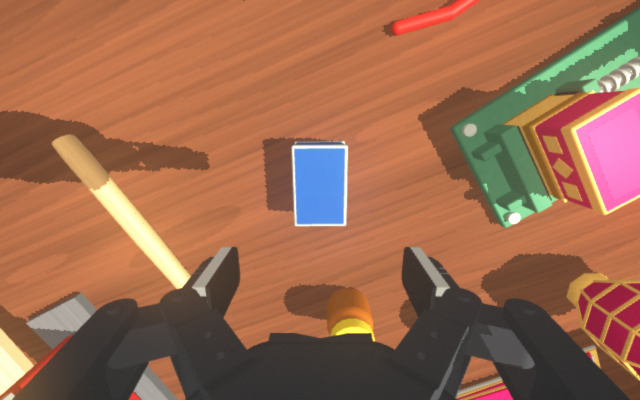

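The blue lid has corners at about (293,146), (347,146), (346,226) and (295,226). The area around it is clear.

```bash
python3 - <<'E'
from h import *
s=dict(np.load("w7.npz"))
r=rectfit([back(s,u,v,46) for u,v in [(292.3,145.5),(347.7,145.5),(346.3,226.3),(294.3,226.3)]]);print(r)
need([*r[0],10],(r[1]-90+r[2])/2)
E
python3 -m creep '{"translation":[[0,0,15],[0,0,30],[0,0,35],[0,0,35],[0,0,25],[0,0,10],[0,0,0],[0,0,0]],"rotation":[[0,0,0],[0,0,0],[0,0,0],[0,0,0],[0,0,0],[0,0,0],[0,0,0],[0,0,0]],"claw":[85,85,85,85,85,85,85,85]}'
python3 - <<'E'
from h import *
s=snapshot("wrist"); save(s,"w8.png");need([499.5,-319.7,10],67.6)
E
```

```text
(array([ 501. , -321.3]), np.float64(158.01), np.float64(67.81), np.float64(90.9), np.float64(58.5))
pos [ 498.5 -320.5  199.1] rot [ 1.7998e+02 -2.0000e-02  1.5780e+02] move [-2.700e+00  1.000e-01  1.891e+02]
ydir 67.8 turn tool z rad -0.002
F [ 0.1  0.2 -0.5] t 12.75 gap 85.1
time: 13.55
tool_pos: [498.8, -321.8, 50.3]
tcp_rot: [-180.0, 0.1, 157.6]
ft_force: [0.5, 0.6, -0.4]
finger_gap: 84.9
pos [ 499.3 -322.2   51. ] rot [-1.7996e+02  1.5000e-01  1.5762e+02] move [ 0.9  2.4 41. ]
ydir 67.62 turn tool z rad 0.0004
F [-0.5  0.7  0.6] t 13.6 gap 84.7
```

View pics/w8.png

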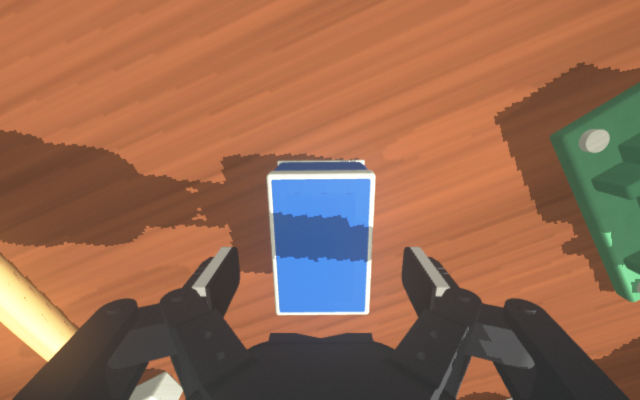

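```bash
python3 -m creep '{"translation":[[0,0.8,15],[0,0,15],[0,0,9],[0,0,0],[0,0,0],[0,0,0],[0,0,0],[0,0,0],[0,0,0],[0,0,0]],"rotation":[[0,0,0],[0,0,0],[0,0,0],[0,0,0],[0,0,0],[0,0,0],[0,0,0],[0,0,0],[0,0,0],[0,0,0]],"claw":[85,85,85,85,85,70,60,50,50,50]}' 35
python3 -m creep '{"translation":[[0,0,-5],[0,0,-15],[0,0,-30],[0,0,-40],[0,0,-40],[0,0,-40],[0,0,-40],[0,0,-20],[0,0,0]],"rotation":[[0,0,0],[0,0,0],[0,0,0],[0,0,0],[0,0,0],[0,0,0],[0,0,0],[0,0,0],[0,0,0]],"claw":[50,50,50,50,50,50,50,50,50]}' 40
python3 - <<'E'
from h import *
r=np.radians(11.5)
need([556.1+85*np.cos(r),-68.8+85*np.sin(r),245],101.4)
s=snapshot("wrist"); save(s,"w9.png")
E
```

```text
time: 14.6
tool_pos: [499.1, -321.1, 11.2]
tcp_rot: [-180.0, 0.1, 157.6]
ft_force: [0.0, 0.3, 5.5]
finger_gap: 57.6
time: 15.5
tool_pos: [500.2, -321.9, 245.8]
tcp_rot: [-179.9, 0.4, 157.6]
ft_force: [-0.2, -0.3, -1.6]
finger_gap: 57.8
pos [ 500.2 -321.9  245.8] rot [-179.88    0.45  157.61] move [-25.8 302.7   0.4]
ydir 67.61 turn tool z rad -0.5898
F [-0.2 -0.3 -1.6] t 15.5 gap 57.8
```

View pics/w9.png

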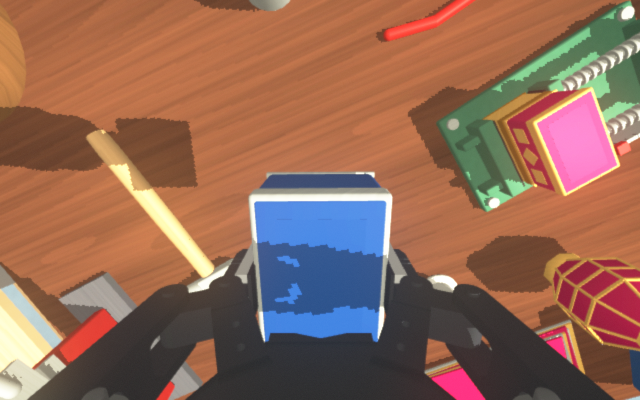

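```bash
python3 -m creep '{"translation":[[-1,12,0],[-2,25,0],[-3,38,0],[-4,45,0],[-4,48,0],[-4,48,0],[-4,40,0],[-2,28,0],[-2,14,0],[0,5,0]],"rotation":[[0,0,0],[0,0,0],[0,0,0],[0,0,0],[0,0,0],[0,0,0],[0,0,0],[0,0,0],[0,0,0],[0,0,0]],"claw":[50,50,50,50,50,50,50,50,50,50]}' 
python3 -m creep '{"translation":[[0,0,0],[0,0,0],[0,0,0],[0,0,0],[0,0,0],[0,0,0],[0,0,0],[0,0,0]],"rotation":[[0,0,-0.06],[0,0,-0.12],[0,0,-0.14],[0,0,-0.14],[0,0,-0.09],[0,0,-0.04],[0,0,0],[0,0,0]],"claw":[50,50,50,50,50,50,50,50]}'
python3 - <<'E'
from h import *
r=np.radians(11.5)
need([556.1+85*np.cos(r),-68.8+85*np.sin(r),245],101.4)
s=snapshot("wrist"); save(s,"w10.png"); save(s,"w10c.png",(250,40,390,190),4)
np.savez("w10.npz",**s)
E
```

```text
time: 16.55
tool_pos: [637.5, -48.5, 237.9]
tcp_rot: [-180.0, -0.2, 157.7]
ft_force: [-0.0, 0.1, -0.7]
finger_gap: 57.7
time: 17.35
tool_pos: [637.5, -51.3, 239.7]
tcp_rot: [180.0, -0.1, -168.7]
ft_force: [0.3, -0.3, -1.6]
finger_gap: 57.6
pos [637.5 -51.3 239.7] rot [ 1.7999e+02 -6.0000e-02 -1.6874e+02] move [-1.8 -0.9 -5.3]
ydir 101.26 turn tool z rad -0.0024
F [ 0.3 -0.3 -1.6] t 17.35 gap 57.6
```

View pics/w10c.png

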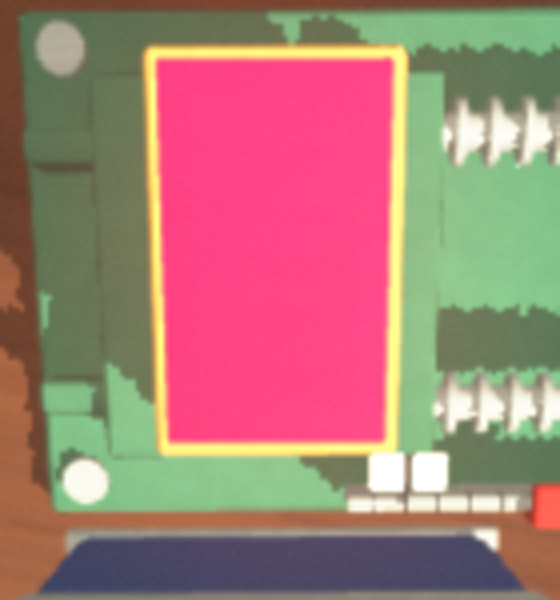

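View pics/w10.png

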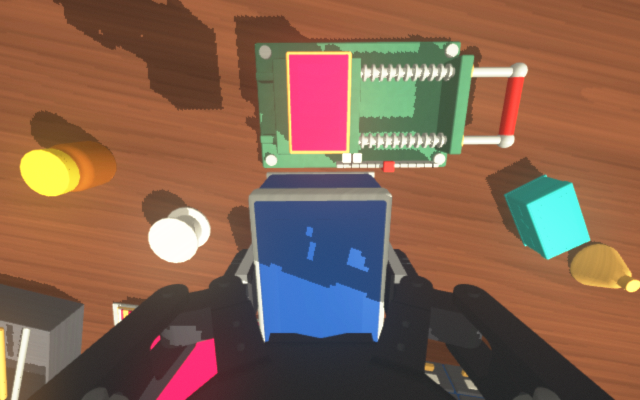

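Run:
```python
from h import *
s=dict(np.load("w10.npz"))
r=rectfit([back(s,u,v,106) for u,v in crop2px([(144,46),(408,46),(398,453),(159,454)],250,40,4)]);print(r)
st,R=axes()
for z,pts in [(st["tool_pos"][2]+36,[(250,189),(392,189)]),(st["tool_pos"][2]-10,[(266,173),(375,173)])]:
    for p in pts: print((R.T@(back(s,*p,z)-st["tool_pos"])).round(1))
need([*r[0],124],(r[1]+r[2]+90)/2+90)
```

```text
(array([556.6, -68.3]), np.float64(-168.46), np.float64(101.38), np.float64(90.3), np.float64(58.7))
[ 46.4 -27.4 -36. ]
[ 46.4  28.5 -36. ]
[ 43.2 -29.8  10. ]
[43.2 30.6 10. ]
pos [637.6 -51.2 239.8] rot [ 1.8000e+02 -5.0000e-02 -1.6872e+02] move [ 82.7  -1.  115.9]
ydir 101.28 turn tool z rad -0.0031
F [-0.8  0.5 -1.6] t 17.4 gap 57.4
```

```bash
python3 -m creep '{"translation":[[12,-0.5,0],[20,-0.5,0],[25,-0.5,0],[16,0,0],[10,0,0],[0,0,0],[0,0,0],[0,0,0],[0,0,0]],"rotation":[[0,0,-0.002],[0,0,0],[0,0,0],[0,0,0],[0,0,0],[0,0,0],[0,0,0],[0,0,0],[0,0,0]],"claw":[50,50,50,50,50,50,50,50,50]}' 
python3 -m creep '{"translation":[[0,0,12],[0,0,20],[0,0,30],[0,0,25],[0,0,15],[0,0,8],[0,0,3],[0,0,0],[0,0,0],[0,0,0]],"rotation":[[0,0,0],[0,0,0],[0,0,0],[0,0,0],[0,0,0],[0,0,0],[0,0,0],[0,0,0],[0,0,0],[0,0,0]],"claw":[50,50,50,50,50,50,50,50,50,50]}'
python3 - <<'E'
from h import *
need([556.2,-69,116],101.4)
s=snapshot("scene"); save(s,"s4.png",(280,130,430,240),5)
E
```

```text
time: 18.3
tool_pos: [557.5, -68.3, 240.2]
tcp_rot: [180.0, -0.0, -168.5]
ft_force: [0.5, -0.7, -2.2]
finger_gap: 57.7
time: 19.3
tool_pos: [557.9, -68.6, 128.7]
tcp_rot: [-179.9, 0.1, -168.5]
ft_force: [-0.2, 0.8, -1.2]
finger_gap: 57.4
pos [557.9 -68.6 128.7] rot [-1.7995e+02  1.2000e-01 -1.6847e+02] move [ 1.7 -0.  12.7]
ydir 101.53 turn tool z rad 0.0023
F [-0.2  0.8 -1.2] t 19.3 gap 57.4
```

View pics/s4.png

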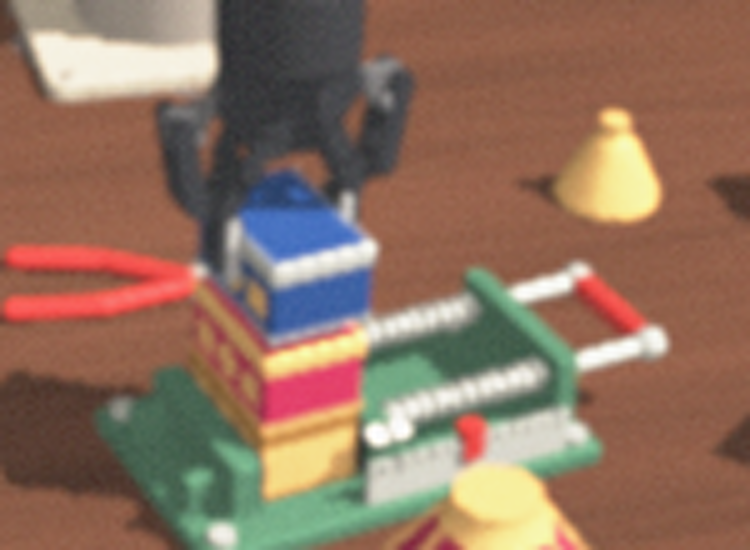

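```bash
python3 -m creep '{"translation":[[0.6,0,2],[0.4,0,2],[0,0,2],[0,0,2],[0,0,1],[0,0,0.5],[0,0,0],[0,0,0]],"rotation":[[0,0,0],[0,0,0],[0,0,0],[0,0,0],[0,0,0],[0,0,0],[0,0,0],[0,0,0]],"claw":[50,50,50,50,50,50,50,50]}' 
python3 -m creep '{"translation":[[0,0,0.5],[0,0,0.5],[0,0,0.5],[0,0,0]],"rotation":[[0,0,0],[0,0,0],[0,0,0],[0,0,0]],"claw":[50,50,50,50]}'
```

```text
time: 20.15
tool_pos: [556.1, -68.7, 117.8]
tcp_rot: [-180.0, 0.0, -168.5]
ft_force: [0.1, 0.5, -1.9]
finger_gap: 57.7
time: 20.55
tool_pos: [556.2, -68.7, 117.2]
tcp_rot: [-180.0, 0.0, -168.5]
ft_force: [-2.6, -0.3, 4.9]
finger_gap: 57.6
```

Contact. Now I'll release and retreat.

```bash
python3 -m creep '{"translation":[[0,0,0],[0,0,0],[0,0,0],[0,0,0],[0,0,0],[0,0,0],[0,0,0],[0,0,0]],"rotation":[[0,0,0],[0,0,0],[0,0,0],[0,0,0],[0,0,0],[0,0,0],[0,0,0],[0,0,0]],"claw":[60,66,75,80,85,85,85,85]}' 
python3 -m creep '{"translation":[[0,0,-3],[0,0,-10],[0,0,-20],[0,0,-25],[0,0,-25],[0,0,-15],[0,0,-5],[0,0,0]],"rotation":[[0,0,0],[0,0,0],[0,0,0],[0,0,0],[0,0,0],[0,0,0],[0,0,0],[0,0,0]],"claw":[85,85,85,85,85,85,85,85]}'
python3 - <<'E'
from h import *
s=snapshot("wrist"); save(s,"w11.png"); np.savez("w11.npz",**s)
s=snapshot("scene"); save(s,"s5.png",(280,130,430,240),5)
need([513.2,150.9,30],100.9)
E
```

```text
time: 21.35
tool_pos: [556.0, -68.6, 116.3]
tcp_rot: [-180.0, -0.0, -168.5]
ft_force: [-1.2, 0.3, 0.2]
finger_gap: 85.2
time: 22.15
tool_pos: [556.4, -68.7, 220.0]
tcp_rot: [-180.0, 0.1, -168.5]
ft_force: [-1.4, 0.7, 0.1]
finger_gap: 85.2
pos [555.4 -68.5 218. ] rot [ 1.7996e+02 -1.0000e-01 -1.6847e+02] move [ -2.8 223.3 188.1]
ydir 101.53 turn tool z rad 0.011
F [ 0.  -0.3 -0.3] t 22.25 gap 85.0
```

View pics/w11.png

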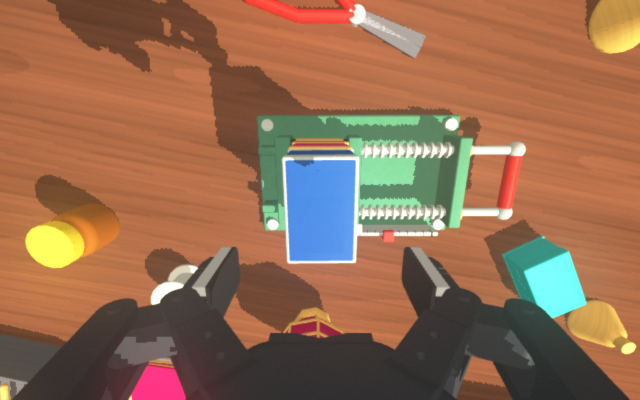

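View pics/s5.png

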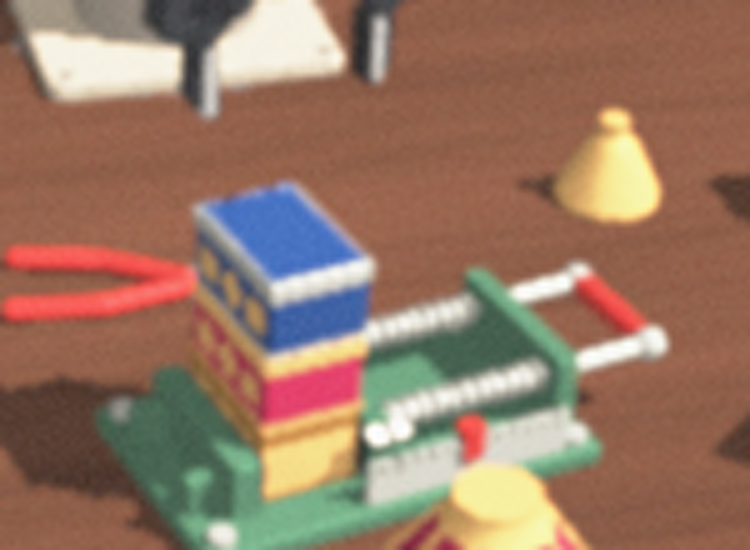

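```bash
python3 - <<'E'
from h import *
s=dict(np.load("w11.npz"))
print("blue",rectfit([back(s,u,v,152) for u,v in [(284,157),(358,157),(355.5,263),(287.5,263)]]))
h=[back(s,u,v,44) for u,v in [(517.5,150),(505,212.5)]]; print(h, (h[0]+h[1])/2)
print("rider",back(s,388.5,236,48),"end plate", back(s,467,138,60),back(s,458,228,60))
E
python3 -m creep '{"translation":[[0,12,0],[0,25,0],[0,38,0],[0,42,0],[0,42,0],[0,35,0],[0,20,0],[0,8,0],[0,0,0]],"rotation":[[0,0,0],[0,0,0],[0,0,0],[0,0,0],[0,0,0],[0,0,0],[0,0,0],[0,0,0],[0,0,0]],"claw":[85,85,85,70,60,50,40,40,40]}' 
python3 -m creep '{"translation":[[0,0,15],[0,0,30],[0,0,30],[0,0,10],[0,0,5],[0,0,0],[0,0,0]],"rotation":[[0,0,0],[0,0,0],[0,0,0],[0,0,0],[0,0,0],[0,0,0],[0,0,0]],"claw":[40,40,40,40,40,40,40]}'
python3 - <<'E'
from h import *
s=snapshot("wrist"); save(s,"w12.png"); np.savez("w12.npz",**s)
need([513.2,150.9,26],101.2)
E
```

```text
blue (array([557.9, -67.3]), np.float64(-168.17), np.float64(101.53), np.float64(89.7), np.float64(56.6))
[array([477.77013518, 142.96614462,  44.        ]), array([551.19017906, 158.2796454 ,  44.        ])] [514.48015712 150.62289501  44.        ]
rider [607.63988527  27.32233259  48.        ] end plate [476.86082704  74.09639572  60.        ] [576.81867311  99.86221125  60.        ]
time: 23.15
tool_pos: [510.8, 149.9, 218.5]
tcp_rot: [180.0, -0.1, -168.4]
ft_force: [-0.3, 0.2, -0.5]
finger_gap: 40.0
time: 23.85
tool_pos: [512.7, 148.8, 130.7]
tcp_rot: [-180.0, 0.1, -168.5]
ft_force: [0.2, 1.5, 0.1]
finger_gap: 40.2
pos [512.8 148.9 130.9] rot [-1.8000e+02  1.5000e-01 -1.6849e+02] move [ -0.5   1.9 104.9]
ydir 101.51 turn tool z rad 0.0055
F [0.5 0.3 0.5] t 23.9 gap 39.8
```

View pics/w12.png

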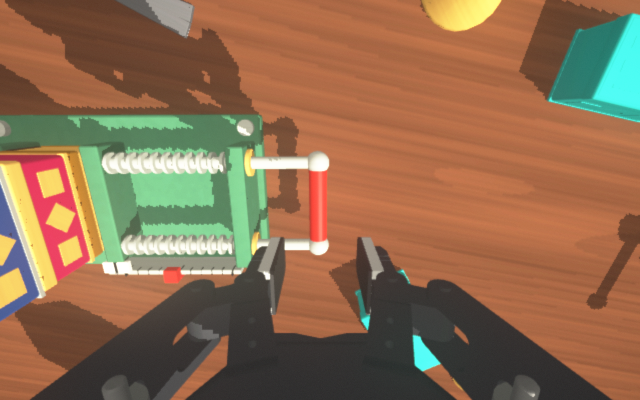

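```bash
python3 - <<'E'
from h import *
s=dict(np.load("w12.npz"))
h=[back(s,u,v,44) for u,v in [(318.5,162),(318.5,246.5)]]; m=(h[0]+h[1])/2; print(h,m)
need([*m[:2],26],np.degrees(np.arctan2(*(h[1]-h[0])[1::-1]))+90)
E
python3 -m creep '{"translation":[[0,1,15],[0,0,20],[0,0,15],[0,0,10],[0,0,0],[0,0,0]],"rotation":[[0,0,0],[0,0,0],[0,0,0],[0,0,0],[0,0,0],[0,0,0]],"claw":[40,40,40,40,40,40]}'
python3 - <<'E'
from h import *
s=snapshot("wrist"); save(s,"w13.png")
s=snapshot("scene"); save(s,"s6.png",(330,110,450,210),6)
E
```

```text
[array([477.4999731 , 140.51378819,  44.        ]), array([552.82351309, 155.68486002,  44.        ])] [515.16174309 148.0993241   44.        ]
pos [512.8 148.9 130.9] rot [-1.8000e+02  1.5000e-01 -1.6849e+02] move [ -1.9  -1.2 104.9]
ydir 101.51 turn tool z rad 0.0022
F [0.5 0.3 0.5] t 23.9 gap 39.8
time: 24.5
tool_pos: [511.5, 149.9, 69.4]
tcp_rot: [180.0, -0.0, -168.5]
ft_force: [1.2, 0.1, 1.0]
finger_gap: 40.1
```

View pics/w13.png

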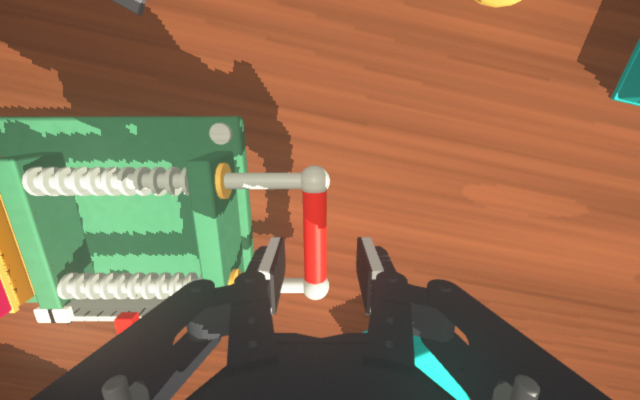

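View pics/s6.png

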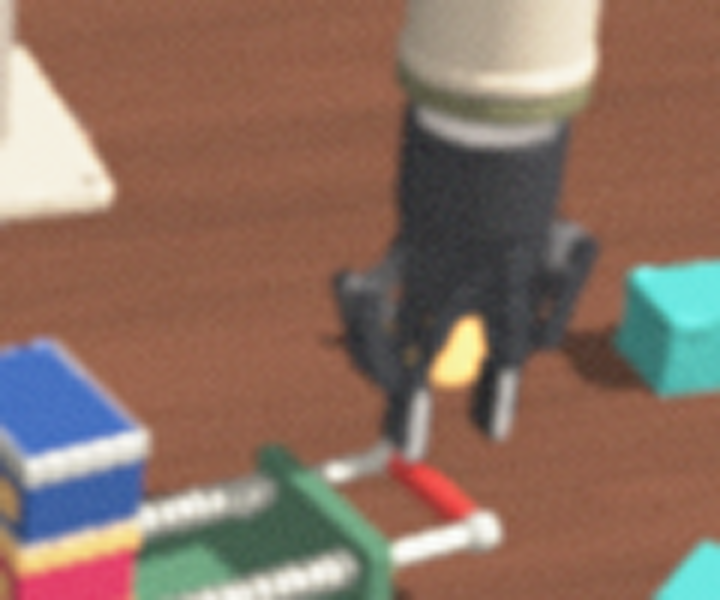

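```bash
python3 -m creep '{"translation":[[-1,-1.5,8],[-1,-0.5,12],[0,0,10],[0,0,7],[0,0,3],[0,0,0],[0,0,0]],"rotation":[[0,0,0],[0,0,0],[0,0,0],[0,0,0],[0,0,0],[0,0,0],[0,0,0]],"claw":[40,40,40,40,40,40,40]}'
python3 - <<'E'
from h import *
s=snapshot("wrist"); save(s,"w14.png")
s=snapshot("scene"); save(s,"s7.png",(330,110,450,210),6)
E
```

```text
time: 25.3
tool_pos: [514.0, 148.3, 29.5]
tcp_rot: [180.0, 0.0, -168.5]
ft_force: [0.7, 0.2, -0.7]
finger_gap: 40.0
```

View pics/w14.png

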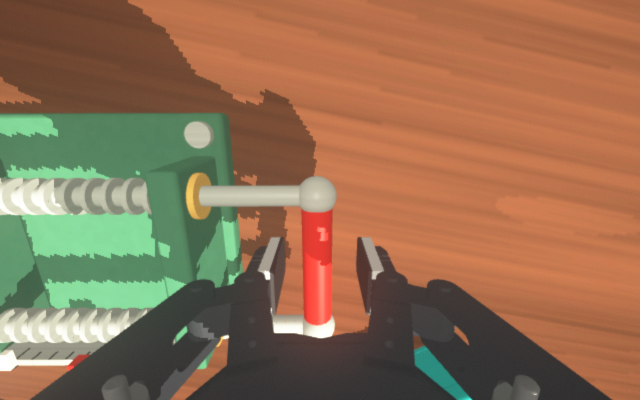

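View pics/s7.png

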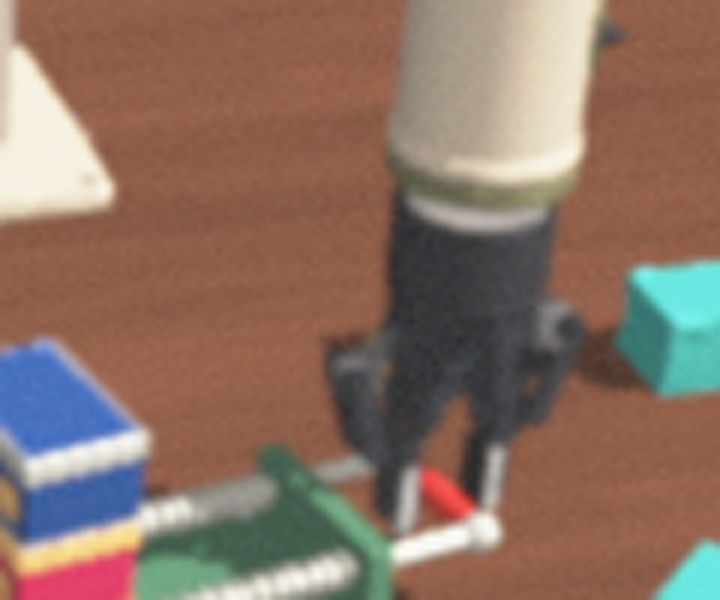

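```bash
python3 -m creep '{"translation":[[0,-0.7,2],[0,0,0],[0,0,0],[0,0,0],[0,0,0],[0,0,0],[0,0,0],[0,0,0]],"rotation":[[0,0,0],[0,0,0],[0,0,0],[0,0,0],[0,0,0],[0,0,0],[0,0,0],[0,0,0]],"claw":[40,30,20,12,5,5,5,5]}' 60
python3 - <<'E'
from h import *
s=snapshot("top"); save(s,"t2.png",(222,165,352,245),6); np.savez("t2.npz",**s)
E
```

```text
time: 26.2
tool_pos: [514.1, 146.9, 27.6]
tcp_rot: [-179.9, 0.0, -168.5]
ft_force: [-1.1, -4.8, 2.8]
finger_gap: 13.2
```

View pics/t2.png

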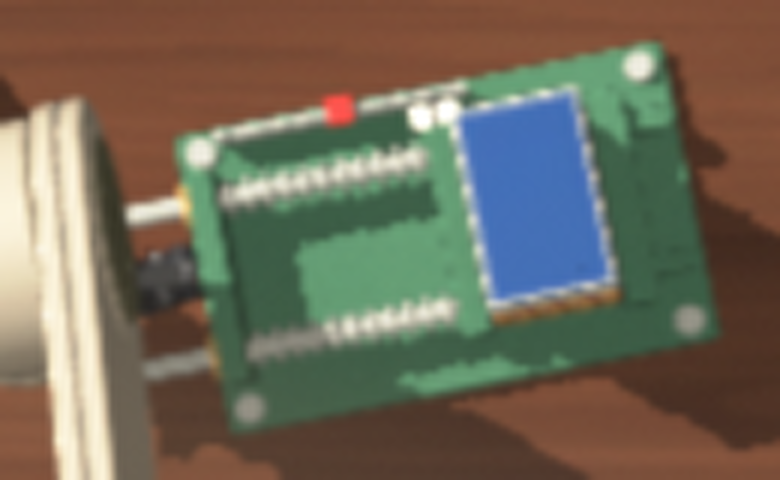

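```bash
python3 -m creep '{"translation":[[0,0.5,0],[0,1,0],[0,2,0],[0,3,0],[0,4,0],[0,4,0],[0,4,0],[0,3,0],[0,2,0],[0,0.5,0]],"rotation":[[0,0,0],[0,0,0],[0,0,0],[0,0,0],[0,0,0],[0,0,0],[0,0,0],[0,0,0],[0,0,0],[0,0,0]],"claw":[5,5,5,5,5,5,5,5,5,5]}'
python3 - <<'E'
from h import *
s=snapshot("top"); save(s,"t3.png",(222,165,352,245),6); np.savez("t3.npz",**s)
s=snapshot("wrist"); save(s,"w15.png")
E
```

```text
time: 27.25
tool_pos: [509.4, 170.0, 27.6]
tcp_rot: [-179.9, -0.0, -168.5]
ft_force: [-1.0, -9.2, 4.4]
finger_gap: 13.1
```

View pics/t3.png

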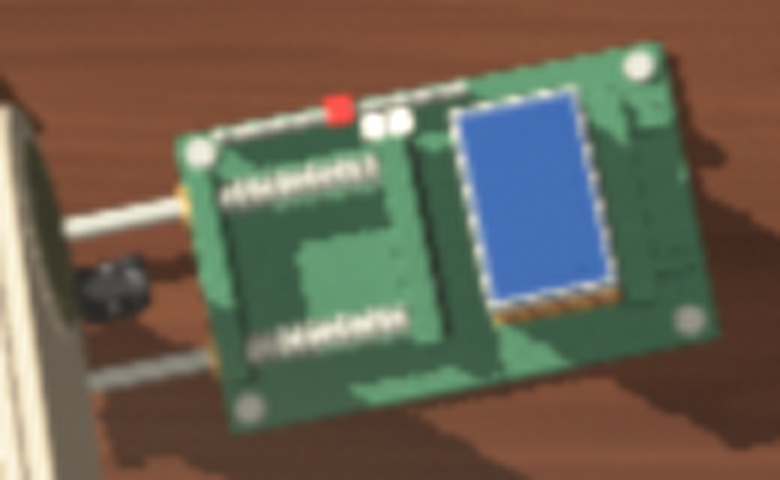

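View pics/w15.png

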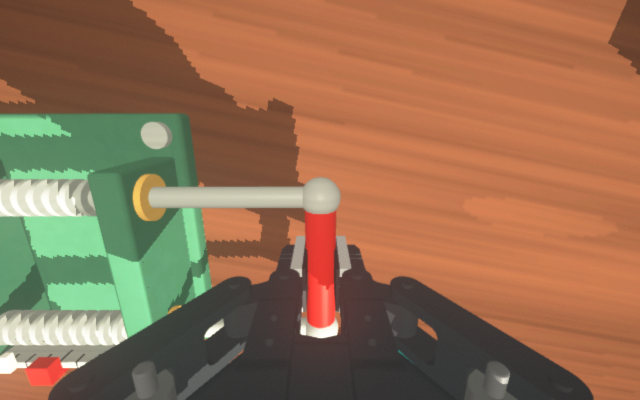

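Run:
```python
from h import *
s=dict(np.load("t3.npz")); save(s,"t3c.png",(268,175,298,195),24)
```

```text
(no output)
```

View pics/t3c.png

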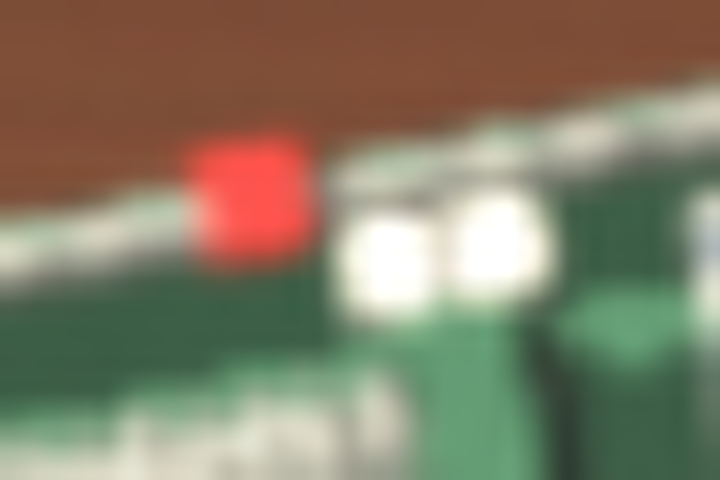

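Run:
```python
from h import *
s=dict(np.load("t3.npz"))
(a,b)=crop2px([(440,250),(251,202)],268,175,24)
d=(back(s,*b,48)-back(s,*a,51))[:2]; r=np.radians(101.3)
print(d, d@[np.cos(r),np.sin(r)], d@[np.sin(r),-np.cos(r)])
```

```text
[ 6.00111631 22.9944223 ] 21.37277196766149 10.390451011382325
```

```bash
python3 -m creep '{"translation":[[0,0.5,0],[0,1.5,0],[0,3,0],[0,4,0],[0,4,0],[0,4,0],[0,2.5,0],[0,1.5,0],[0,0,0],[0,0,0]],"rotation":[[0,0,0],[0,0,0],[0,0,0],[0,0,0],[0,0,0],[0,0,0],[0,0,0],[0,0,0],[0,0,0],[0,0,0]],"claw":[5,5,5,5,5,5,5,5,5,5]}'
python3 - <<'E'
from h import *
s=snapshot("top"); np.savez("t4.npz",**s);save(s,"t4c.png",(268,175,298,195),24)
save(s,"t4.png",(222,165,352,245),6)
s=snapshot("scene"); np.savez("s8.npz",**s); save(s,"s8.png",(330,190,400,240),10)
E
```

```text
time: 28.35
tool_pos: [505.2, 190.1, 27.5]
tcp_rot: [-179.9, -0.0, -168.5]
ft_force: [-0.5, -9.5, 4.5]
finger_gap: 13.1
```

View pics/t4c.png

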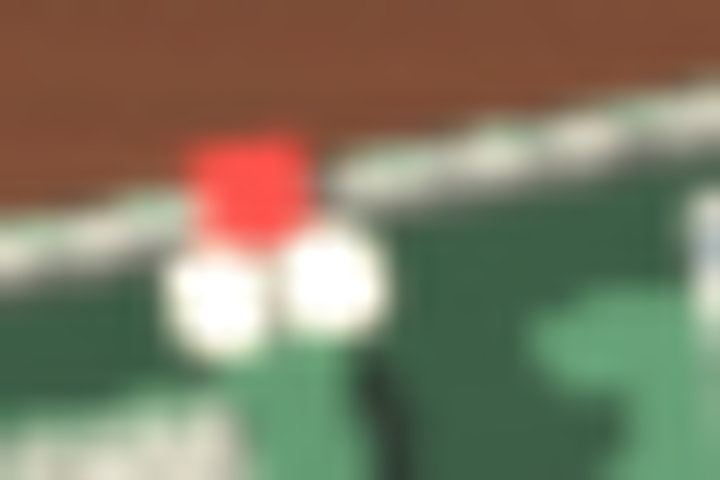

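View pics/s8.png

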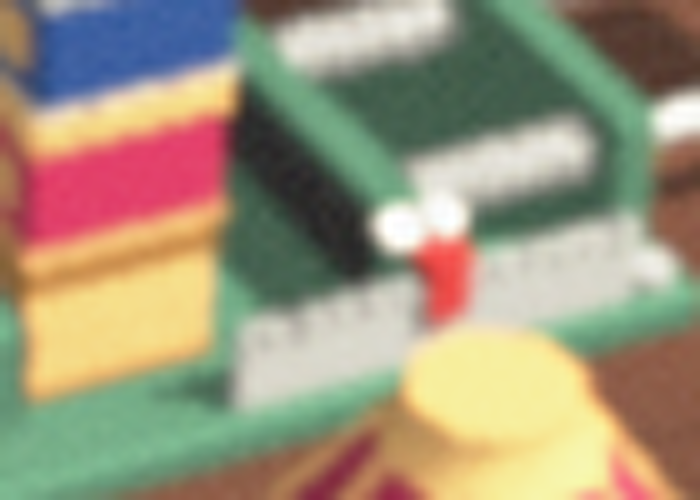

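View pics/t4.png

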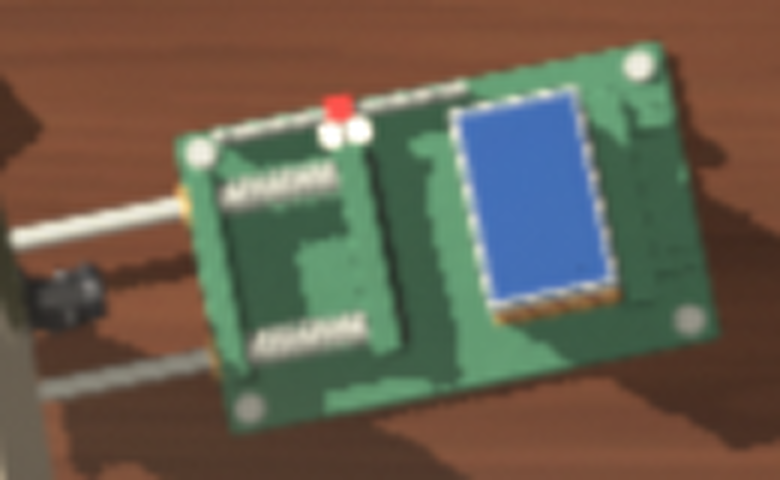

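Run:
```python
from h import *
s=dict(np.load("t4.npz")); r=np.radians(101.3); u=np.array([np.cos(r),np.sin(r)])
(a,b)=crop2px([(272,288),(251,202)],268,175,24)
L=back(s,*a,51)[:2];Rr=back(s,*b,48)[:2]
d=Rr-L; print(L,Rr,d@u, d@[np.sin(r),-np.cos(r)])
s=dict(np.load("s8.npz"))
a,=crop2px([(421,222)],330,190,10); L2=back(s,*a,51)[:2]
# rider +y face bottom-visible: middle of front face
print("scene line",L2)
# expected px of line-at-rider for several remaining
for z in (36,40,44): 
    v=np.array([np.sin(r),-np.cos(r)])
    print(z,(proj(s,[[*(Rr+6*v+k*u),z] for k in (-6,0,6)])-[330,190])*10)
```

```text
[595.87911429  26.75177564] [606.55902184  29.61628875] 0.716296841698782 11.034164189785946
scene line [601.60273571  21.51206707]
36 [[438.90786128 286.42464934]
 [458.06508034 281.03614266]
 [477.15501072 275.6665628 ]]
40 [[440.04363502 274.44410392]
 [459.23218731 269.06733506]
 [478.35322381 263.70948459]]
44 [[441.18337529 262.421718  ]
 [460.40336306 257.05680173]
 [479.55560675 251.71079501]]
```

```bash
python3 -m creep '{"translation":[[0,0.6,0],[0,0.6,0],[0,0,0],[0,0,0],[0,0,0]],"rotation":[[0,0,0],[0,0,0],[0,0,0],[0,0,0],[0,0,0]],"claw":[5,5,5,5,5]}'
python3 - <<'E'
from h import *
ims=[]
for n,box in (("top",(268,175,298,195)),("scene",(362,205,382,225))):
    ims=[snapshot(n) for _ in range(4)]
    s=ims[0]; s["frame"]=np.mean([i["frame"] for i in ims],0).round().astype(np.uint8)
    np.savez(n+"f.npz",**s); save(s,n+"f.png",box,24)
E
```

```text
time: 28.95
tool_pos: [505.0, 191.1, 27.5]
tcp_rot: [-179.9, -0.0, -168.5]
ft_force: [-0.9, -10.4, 5.0]
finger_gap: 13.0
```

View pics/topf.png

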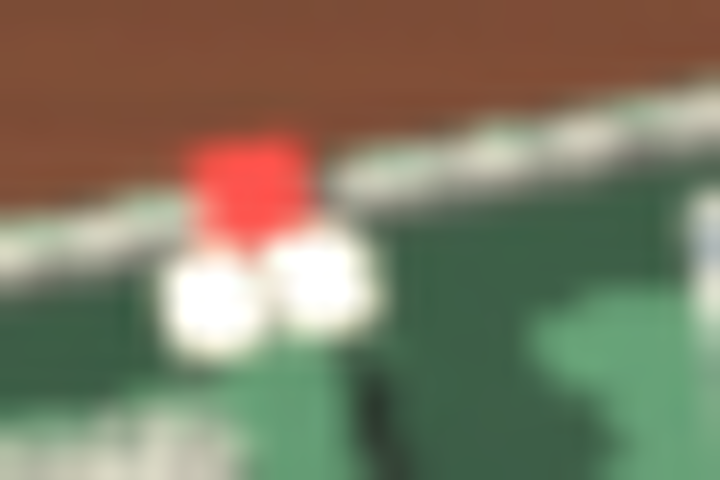

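View pics/scenef.png

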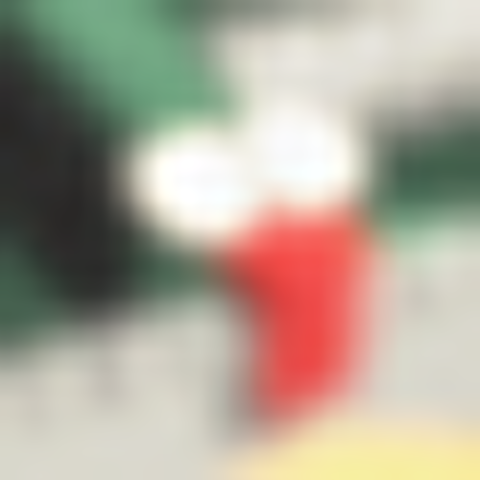

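Run:
```python
from h import *
r=np.radians(101.3); u=np.array([np.cos(r),np.sin(r)]); v=np.array([np.sin(r),-np.cos(r)])
s=dict(np.load("topf.npz"))
(a,b)=crop2px([(266,288),(251,202)],268,175,24)
L=back(s,*a,51)[:2];Rr=back(s,*b,48)[:2]; print("top remain",(Rr-L)@u)
s=dict(np.load("scenef.npz"))
(a,)=crop2px([(247,168)],362,205,24); L=back(s,*a,51)[:2]
c=lambda P:((proj(s,P)-[362,205]+.5)*24-.5).round(0)
# predicted rider outline & line if rem=k, relative to measured line
for k in (-2,0,2,4):
    M=L+k*u+11*v
    print(k,"face z48 L/R",c([[*(M+6*v-6*u),48],[*(M+6*v+6*u),48]]).tolist(),"z36",c([[*(M+6*v-6*u),36],[*(M+6*v+6*u),36]]).tolist(), "inner top",c([[*(M-6*v-6*u),48],[*(M-6*v+6*u),48]]).tolist())
```

```text
top remain 0.008969459523359813
-2 face z48 L/R [[260.0, 288.0], [353.0, 262.0]] z36 [[252.0, 375.0], [345.0, 349.0]] inner top [[206.0, 230.0], [298.0, 205.0]]
0 face z48 L/R [[276.0, 284.0], [369.0, 258.0]] z36 [[268.0, 370.0], [360.0, 344.0]] inner top [[221.0, 226.0], [314.0, 201.0]]
2 face z48 L/R [[291.0, 279.0], [384.0, 254.0]] z36 [[283.0, 366.0], [375.0, 340.0]] inner top [[237.0, 222.0], [329.0, 196.0]]
4 face z48 L/R [[307.0, 275.0], [399.0, 249.0]] z36 [[299.0, 362.0], [391.0, 336.0]] inner top [[252.0, 218.0], [344.0, 192.0]]
```

Both cameras put the line within about 1 mm of the rider's middle. I'll make a last check of the column and of whether the hold is steady.

```bash
python3 -m creep '{"translation":[[0,0,0],[0,0,0],[0,0,0],[0,0,0],[0,0,0],[0,0,0],[0,0,0],[0,0,0]],"rotation":[[0,0,0],[0,0,0],[0,0,0],[0,0,0],[0,0,0],[0,0,0],[0,0,0],[0,0,0]],"claw":[5,5,5,5,5,5,5,5]}'
python3 - <<'E'
from h import *
s=snapshot("scene"); save(s,"s9.png",(270,110,430,240),5)
s=snapshot("top"); save(s,"t9.png")
print(rectfit([back(s,u,v,152) for u,v in crop2px([(450,110),(577,88),(617,282),(490,306)],222,165,6)]))
E
```

```text
time: 30.15
tool_pos: [505.0, 191.2, 27.6]
tcp_rot: [-179.9, -0.0, -168.5]
ft_force: [-0.3, -11.2, 5.2]
finger_gap: 13.0
(array([557.2, -66. ]), np.float64(11.92), np.float64(-79.41), np.float64(89.1), np.float64(57.6))
```

View pics/s9.png

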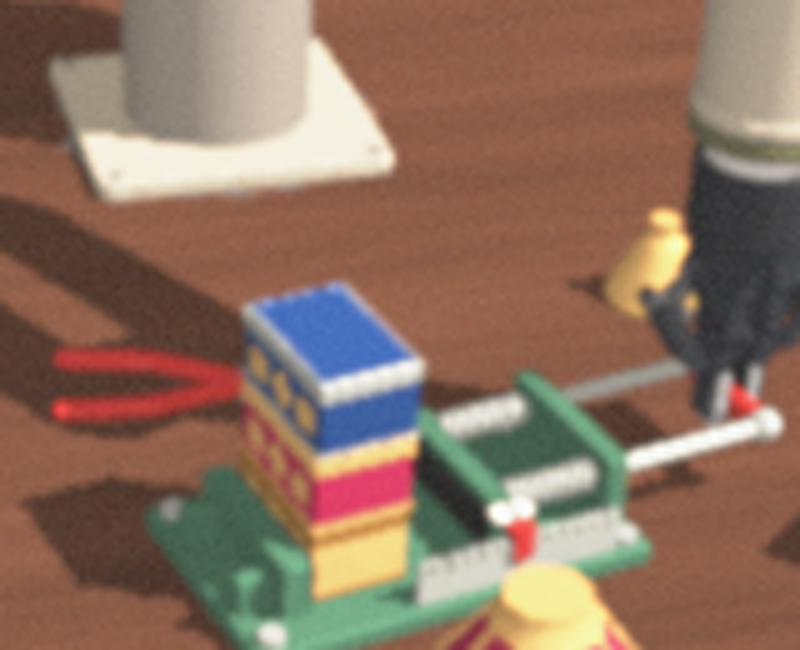

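View pics/t9.png

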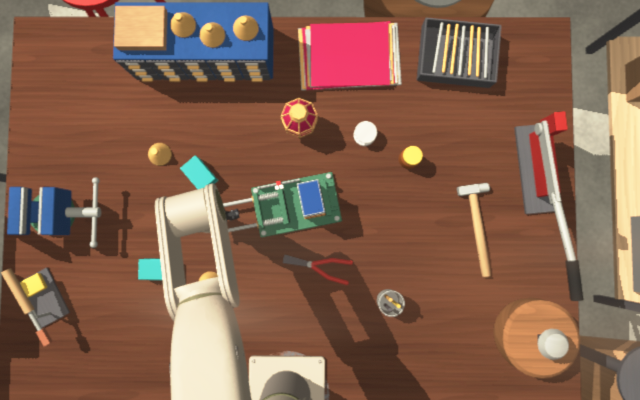

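The column is flush and stands clear of the jaw. The handle is held still and everything else is where it was.

```bash
python3 -c "
from bench import *
print(hand_in())"
```

```text
the job is handed in; nothing more can be done
None
```

I stacked the magenta tin and then the blue tin on the gold one. Then I pinched the red handle, drew the jaw back about 45 mm to the rider, and handed the job in at 30 s while still holding it. `hand_in()` gave no verdict.

- **Stacking:** each tin was set down with about 5–9 N of contact force. By the wrist camera, magenta is within about 1 mm of gold and blue within about 2.5 mm of magenta, with angles agreeing to about 0.3°. In the last pictures the sides look flush and the jaw is clear of the column.
- **Jaw line:** the top and scene cameras both put it within about 1 mm of the rider's middle. The reading is limited by pixel blur and by calibration. Comparing absolute positions, the two cameras differed by several millimetres, so I relied on the line-to-rider distance within each picture.
- **Holding:** the jaw was steady over the last second, with about 11 N pulling back on the tool and the grip set to 60 N.
- **Small disagreements:** the last top-view reading of the blue tin was about 1.5 mm off the wrist-camera value. The finger gap on the 15 mm bar read 13 mm, but the bar did not slip during the pull.
- **Other things on the bench:** nothing was touched on purpose, and the last pictures show nothing visibly moved. The arm hid part of the left side in that top view, including one gold cap, which shows upright in the scene view.

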